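# Reset the length stop of the rail cutter

### The arm

A 6-joint arm with a two-finger parallel gripper is mounted at the origin on the work surface. World frame = base frame: x ahead of the robot, y to its left, z up, the work surface at z = 0. Lengths are in m, angles in rad, forces in N, time in s.
With the tool pointing down it reaches from about 0.325 to 0.9 m from the base axis. Payload 6.1 kg.
Tool frame: the origin (TCP) lies midway between the tips of the shut fingers; the grasp point (between the pads) lies 19 mm behind it; x points along the fingers, y is the direction in which the jaws open and shut, and the axes are right-handed (so a half turn about x gives the same grasp; the last joint's range is limited). The gripper opens to 85 mm and grips with 20 to 120 N. Pads are 22 mm wide; open, the fingers measure 114 mm over their backs; the gripper's body (76 mm by 85 mm) begins 54 mm behind the grasp point. The pads swing forward as they close: fully open they stand 13 mm farther back than shut.
Start: joints at [-1.278, 0.22, 1.526, -0, 1.395, -0.126], TCP at [0.254, -0.571, 0.231] pointing down, gripper open.
Joint ranges: [-2.98, 2.98], [-0.91, 2.08], [0.09, 2.57], [-1.24, 4.39], [0.2, 2.65], [-2.68, 2.68]. Speed limits (rad/s): [2.57, 2.57, 3.01, 3.14, 3.14, 3.14].

### API

Orientations are given as [roll, pitch, yaw] about the fixed x, y, z axes, in that order (R = Rz(yaw) Ry(pitch) Rx(roll)).
In Python, from plant import movep, move_l, set_joints, gripper_to, hold, inverse_kinematics, observe, get_image, get_calibration, Unreachable, job_done gives the robot as it stands. Calls block until the motion is done:
- movep(position, orientation): joint-space move of the TCP to a pose.
- move_l(position, feed=0.15, rotation=None, max_force=None): straight line of the TCP; rotation=None keeps the orientation; feed is the mean speed in m/s. With max_force (N) it stops when the force on the tool has changed by that much, and returns True; else False.
- set_joints(angles): joint-space move.
- gripper_to(opening, f_grip=None): finger opening in m; f_grip is the grip in N (None keeps the last); returns when the fingers have stopped.
- hold(seconds).
- inverse_kinematics(position, orientation): joint angles nearest the present ones, or None.
- observe(): the state.
- get_image(name): name is "scene" or "top"; returns (picture, depth): 384x512x3 uint8, red, green, blue; 384x512 float32, m along the optical axis (not along the pixel's ray), 0 where there is no reading.
- get_calibration(name): a dict with "intrinsics" (3x3 intrinsics, pixels), "world_from_camera" (4x4, takes a point from camera to world coordinates). Camera axes: x right, y down, z forward; pixel columns grow to the right and rows downward; lengths in m; the calibration is good to about 2 mm. A picture is of the moment at which its call begins. get_calibration takes no time and is no camera call.
A pose or a line that the arm cannot do raises Unreachable and nothing moves.
- job_done(): hands the job in, once; it reports no verdict.
The state is a dict: "time_s": time; "q": joint angles; "joint_velocities": joint speeds; "joint_torque": joint torques, N m; "eef_pos": TCP position; "tcp_rot": TCP orientation; "ft_force": force on the tool from outside, world axes, zero at the start; "torque": the same for the moment, N m; "opening": finger opening in m.
Only numpy, scipy, OpenCV 4.12 (cv2) and the standard library are available. Lean on these libraries where they do the work, as an engineer would, in place of code of your own. Each camera call takes 0.05 s, during which the arm holds its last target. There are 200 camera calls.

### The job

Set the length stop of the rail cutter to the notch nearest the upright steel index pin (they do not line up exactly): squeeze the stop's lever, keep it squeezed while you slide the stop along the toothed strip to that notch, then let go so that the nose drops fully in and the stop is locked. Never force the stop while its nose is caught, and leave the things lying around where they are.

Things in the scene. Friction and masses are not known exactly. Their poses are not given: they have to be found in the camera images.
- bed: Bed of the rail cutter, an aluminium bar 100 mm wide, 460 mm long, top at 30 mm, fixed to the bench. Origin on its underside; z up, y along the bed, which is the way the stop slides. The cutter head (130 mm tall) stands on its +y end, from y = 178 mm on. Towards -x of the bar lies a lower ledge for the work.
- strip_mid (a point): Nominal middle notch of the dark toothed strip (18 mm wide) along the bed; at its top face, 40 mm above the bench; axes as the bed. Notches 9 mm wide nominally at y = -40, 0, +40 mm from here; a 48 mm slot at -90 mm. The strip really sits anywhere within 13 mm of nominal along y, unmeasured: see or feel for the notch. The nose drops in within about 1.5 mm of a notch's centre.
- pin: Upright steel index pin, 8 mm thick, 24 mm tall; origin at its foot on the bed's top, axes as the bed. It stands in one of three holes 36 mm to the +x side of the strip's middle, at the nominal y of one of the three notches (flat black plugs fill the other two). The wanted notch is the one nearest it along y, at most 13 mm off.
- grip (a point): Middle of the stop's squeezed handle, 100 mm above the bench, axes as the bed. The handle rises to 125 mm: on the +y side a fixed black grip 12 mm thick, on the -y side the steel lever 10 mm thick, both 24 mm wide in x. Here they span 43 mm along y with the lever free (28 mm to -y, 15 mm to +y), 34 mm with the nose on top of the teeth, 30 mm squeezed (15 mm either side).
- plate (a point): Top edge of the stop's steel plate, at its +y face, 77 mm above the bench and 72 mm to the +y side of the grip point; 112 mm wide in x, 8 mm thick. It moves with the stop, whose body below the handle is 62 mm tall.
- stop (a joint): Travel of the stop along the bed in m, growing towards the bed's +y (to the cutter head). It starts in the long slot, within 6 mm of 0, and can go from -0.014 to 0.165. With the nose clear it slides at about 2.5 N of friction, with the nose riding on the teeth about 5 to 8 N.
- lever (a joint): Angle of the lever in rad: 0 free, nose fully down in a slot or notch; about 0.15 nose riding on the teeth; 0.22 squeezed to its stop, nose 3 mm clear. A spring opens it: at grip height 6 N to start, 11 N fully squeezed. So pushing the lever towards +y lifts the nose, while pushing the fixed grip towards -y leaves the nose free to drop in.
- nose: Square steel nose, 6 mm thick along y, 14 mm wide in x, at the end of the lever's low arm; origin at its centre, 50 mm to the -y side of the grip point. Seated, its centre is 37 mm above the bench; on the teeth 43 mm. It bends if loaded with more than 40 N.
- rail_piece: Bystander, to be left alone: piece of steel hat rail 160 x 36 x 7.5 mm lying flat; origin under its centre.
- screwdriver: Bystander, to be left alone: screwdriver with black handle, lying; origin under its middle.
- terminals: Bystander, to be left alone: row of five grey terminal blocks, 46 x 40 x 36 mm; origin under its centre.
- relay: Bystander, to be left alone: flat green relay module 75 x 90 x 24 mm; origin under its centre.
- contactor: Bystander, to be left alone: black contactor with white top, 70 x 45 x 64 mm; origin under its centre.
- tin: Bystander, to be left alone: open brass tin 84 mm across, 110 mm tall; origin under its centre.

How it is judged:
By the outcome, as a careful person would: the job done as asked, in the order asked, and still so for the second after the job is handed in, with the robot touching nothing.
It also fails if it takes over 40 s, if anything falls off the work surface, if the arm or the gripper's body presses on something with over 40 N, if the wrist force passes 120 N, or if a joint passes its speed limit or range.

## Working session

There is one attempt and no reset: what is moved stays moved. The work goes in short steps, each a Python script; the robot and the scene stay as the last script left them, time stands still between calls to the robot, and variables do not carry over. Pictures are saved under pics/ and viewed, about 8 in all and at most 12, crops included, and the job is handed in when it is done.

```bash
mkdir -p pics; ls
cat > h.py <<'E'
import numpy as np, cv2
from plant import *
def snap(n):
    im,d=get_image(n); np.savez('/tmp/%s.npz'%n,im=im,d=d); return im,d
def save(im,f): cv2.imwrite('pics/'+f,cv2.cvtColor(im,cv2.COLOR_RGB2BGR))
def world(n,d):
    c=get_calibration(n);K=np.array(c['intrinsics']);T=np.array(c['world_from_camera'])
    v,u=np.indices(d.shape)
    P=np.stack([(u-K[0,2])/K[0,0]*d,(v-K[1,2])/K[1,1]*d,d],-1)
    return P@T[:3,:3].T+T[:3,3]
E
python3 - <<'E'
from h import *
for n in('top','scene'):
    im,d=snap(n); save(im,n+'0.png'); c=get_calibration(n); print(n,np.round(c['world_from_camera'],3).tolist(),np.round(c['intrinsics'],1).tolist())
print(observe())
E
```

```text
pics
top [[0.002, -0.992, 0.128, 0.403], [-1.0, -0.001, 0.012, -0.008], [-0.011, -0.128, -0.992, 1.126], [0.0, 0.0, 0.0, 1.0]] [[388.1, 0.0, 257.1], [0.0, 388.1, 190.4], [0.0, 0.0, 1.0]]
scene [[-0.895, 0.373, -0.245, 0.932], [0.446, 0.757, -0.477, 0.8], [0.007, -0.536, -0.844, 1.459], [0.0, 0.0, 0.0, 1.0]] [[499.8, 0.0, 255.1], [0.0, 499.8, 196.4], [0.0, 0.0, 1.0]]
{'time_s': 0.1, 'q': array([-1.27807047e+00,  2.21156199e-01,  1.52748021e+00, -3.74526475e-05,
        1.39472646e+00, -1.26149547e-01]), 'joint_velocities': array([-0.00054033, -0.00312061, -0.00293584, -0.0004098 , -0.00165944,
        0.0012401 ]), 'joint_torque': array([ 1.59498122e-03, -4.98241317e+01, -3.90547836e+01, -2.39786086e-04,
        5.67714073e-03,  2.53048961e-05]), 'eef_pos': array([ 0.25400623, -0.57045852,  0.23031184]), 'tcp_rot': array([-1.67612551,  1.56902572,  1.88434914]), 'ft_force': array([ 0.19926459, -0.21411976, -0.7666023 ]), 'torque': array([ 0.04452458, -0.03229467, -0.03421386]), 'opening': 0.08518707115867143}
```

View pics/top0.png

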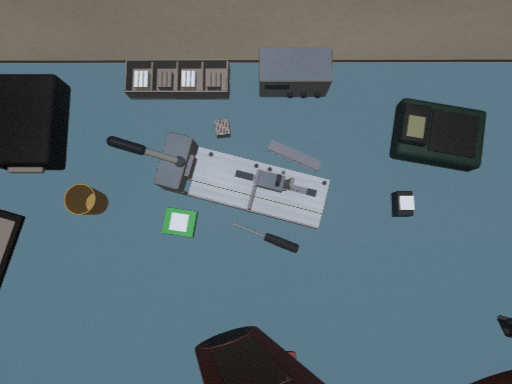

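View pics/scene0.png

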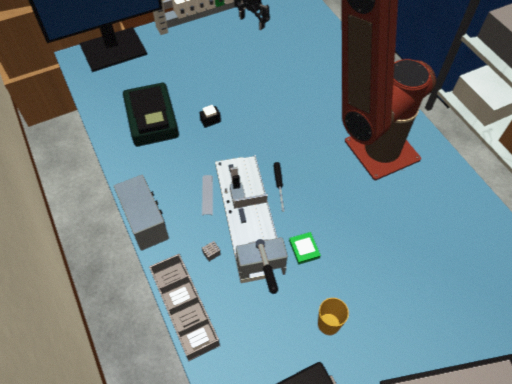

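Run:
```python
from h import *
a=np.load('/tmp/top.npz')['im'][140:235,180:335]; b=np.load('/tmp/scene.npz')['im'][150:250,205:295]
save(cv2.resize(a,None,fx=5,fy=5,interpolation=cv2.INTER_CUBIC),'c1.png')
save(cv2.resize(b,None,fx=6,fy=6,interpolation=cv2.INTER_CUBIC),'c2.png')
P=world('top',np.load('/tmp/top.npz')['d'])
h=P[...,2]
# bed top pixels
m=(abs(h-.03)<.006); m[:140]=0;m[235:]=0;m[:,:180]=0;m[:,335:]=0
n,l,s,c=cv2.connectedComponentsWithStats(m.astype(np.uint8)); i=1+s[1:,4].argmax()
pts=P[l==i]; r=cv2.minAreaRect(pts[:,:2].astype(np.float32)*1000); print(r,cv2.boxPoints(r),np.median(pts[:,2]))
m=(h>.085)&(h<.14);m[:140]=0;m[235:]=0;m[:,:200]=0;m[:,335:]=0
for v,u in np.argwhere(m): print(v,u,np.round(P[v,u],3))
```

```text
((555.822265625, 3.85406494140625), (393.6815185546875, 145.4119110107422), 75.59648895263672) [[ 436.43762 -168.71402]
 [ 577.27893 -204.88513]
 [ 675.2069   176.42215]
 [ 534.3656   212.59326]] 0.02886457032525791
174 278 [ 0.576 -0.051  0.126]
174 279 [ 0.576 -0.054  0.122]
175 278 [ 0.573 -0.051  0.123]
175 279 [ 0.573 -0.054  0.125]
175 280 [ 0.574 -0.056  0.122]
175 281 [ 0.574 -0.059  0.122]
176 278 [ 0.571 -0.051  0.122]
176 279 [ 0.571 -0.054  0.124]
176 280 [ 0.571 -0.056  0.122]
176 281 [ 0.57  -0.059  0.126]
177 277 [ 0.568 -0.048  0.122]
177 278 [ 0.568 -0.051  0.123]
177 279 [ 0.568 -0.054  0.124]
177 280 [ 0.567 -0.056  0.128]
177 281 [ 0.568 -0.059  0.124]
178 277 [ 0.565 -0.048  0.125]
178 278 [ 0.566 -0.051  0.123]
178 279 [ 0.565 -0.053  0.127]
178 280 [ 0.565 -0.056  0.124]
178 281 [ 0.565 -0.059  0.125]
178 290 [ 0.568 -0.083  0.109]
178 291 [ 0.565 -0.085  0.125]
178 292 [ 0.566 -0.088  0.122]
178 293 [ 0.565 -0.09   0.125]
179 277 [ 0.563 -0.048  0.123]
179 278 [ 0.562 -0.051  0.126]
179 279 [ 0.562 -0.053  0.126]
179 280 [ 0.562 -0.056  0.126]
179 288 [ 0.568 
[... 1949 characters left out ...]
549 -0.087  0.124]
184 293 [ 0.55  -0.09   0.121]
185 278 [ 0.552 -0.053  0.086]
185 279 [ 0.552 -0.055  0.087]
185 286 [ 0.552 -0.074  0.088]
185 287 [ 0.551 -0.076  0.099]
185 288 [ 0.549 -0.078  0.108]
185 289 [ 0.548 -0.08   0.119]
185 290 [ 0.547 -0.082  0.122]
185 291 [ 0.547 -0.085  0.121]
185 292 [ 0.547 -0.088  0.121]
186 286 [ 0.549 -0.074  0.093]
186 287 [ 0.548 -0.076  0.099]
186 288 [ 0.547 -0.078  0.107]
186 289 [ 0.546 -0.08   0.114]
186 290 [ 0.545 -0.082  0.12 ]
186 291 [ 0.544 -0.085  0.124]
186 292 [ 0.544 -0.087  0.125]
187 286 [ 0.547 -0.074  0.088]
187 287 [ 0.546 -0.076  0.092]
187 288 [ 0.546 -0.079  0.094]
187 289 [ 0.545 -0.081  0.102]
187 290 [ 0.544 -0.084  0.103]
```

View pics/c1.png

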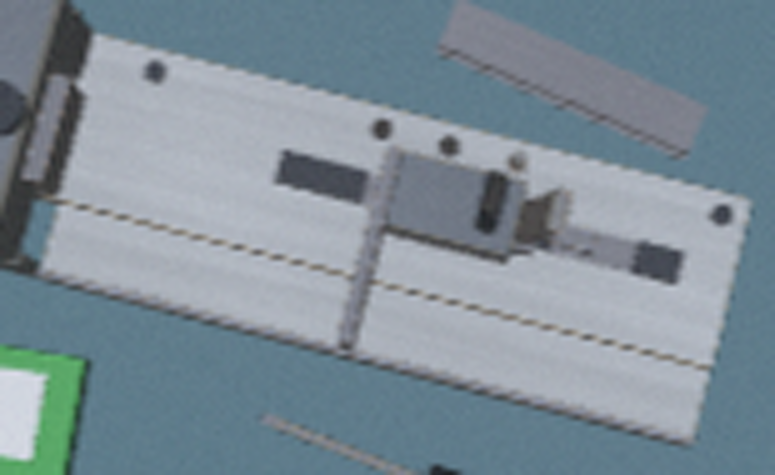

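View pics/c2.png

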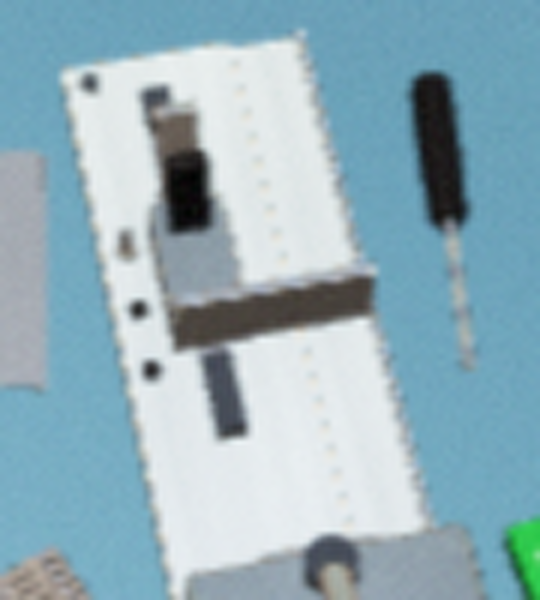

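Top view: steel pin at the −y hole (crop 517,160, i.e. px 283.4,172); flat plugs at (269.8,169) and (256.2,165.6). The stop's handle is near px (285,181). The −y edge of the long slot, where the strip turns dark again, is near px 307, which gives the strip offset.

```bash
cat >> h.py <<'E'
def pix(n,u,v,z):
    c=get_calibration(n);K=np.array(c['intrinsics']);T=np.array(c['world_from_camera'])
    r=T[:3,:3]@np.linalg.solve(K,[u,v,1.]); return T[:3,3]+r*(z-T[2,3])/r[2]
E
python3 - <<'E'
from h import *
D=np.load('/tmp/top.npz');im=D['im'];P=world('top',D['d'])
g=cv2.cvtColor(im,cv2.COLOR_RGB2GRAY).astype(float)
def cen(u,v,z,dark=True):
    w=g[v-3:v+4,u-3:u+4]; w=np.clip((np.median(w)-w if dark else w)-25,0,None); y,x=np.indices(w.shape)
    return pix('top',u-3+(w*x).sum()/w.sum(),v-3+(w*y).sum()/w.sum(),z)
A=[cen(324,182,.03),cen(211,154,.03),cen(270,169,.03),cen(256,165,.03)]
print(np.round(A,4))
ang=np.arctan2(*(A[1]-A[0])[[0,1]]); print('yaw',-ang, -np.arctan2(*(A[3]-A[2])[[0,1]]),'plugdist',np.linalg.norm(A[3]-A[2]))
by=np.array([np.sin(ang),np.cos(ang)]);bx=np.array([by[1],-by[0]])
mid=A[2][:2]-.036*bx; print('mid',mid,'by',by)
# strip profile in bed coordinates, z=.04
c=get_calibration('top');K=np.array(c['intrinsics']);Ti=np.linalg.inv(np.array(c['world_from_camera']))
def samp(img,p):
    q=K@(Ti@np.append(p,1))[:3]; q/=q[2]; return cv2.getRectSubPix(img.astype(np.float32),(1,1),(float(q[0]),float(q[1])))[0,0]
for y in np.arange(-.15,.09,.003):
    print(round(y*1e3),*[int(samp(g,np.append(mid+by*y+bx*x,.04))) for x in(-.005,0,.005)], round(1e3*float(samp(P[...,2],np.append(mid+by*y,.04)))),end=' | ')
h=P[...,2]; m=(h>.116)&(h<.135);m[:165]=0;m[200:]=0;m[:,:265]=0;m[:,305:]=0
q=(P[m][:,:2]-mid); yy=q@by; xx=q@bx
for s in(yy>-.06),(yy<=-.06): pass
t=(yy.min()+yy.max())/2
for s in(yy>t,yy<=t): print('\nhandle',yy[s].mean(),yy[s].min(),yy[s].max(),xx[s].mean())
E
```

```text
[[ 0.5677 -0.1856  0.03  ]
 [ 0.6509  0.1393  0.03  ]
 [ 0.6072 -0.0302  0.03  ]
 [ 0.6171  0.0083  0.03  ]]
yaw -0.2509183859206171 -0.252530815088175 plugdist 0.039723435303267746
mid [ 0.57230651 -0.02123416] by [0.24829369 0.9686848 ]
-150 178 178 178 28 | -147 168 173 172 29 | -144 133 129 127 40 | -141 88 81 79 39 | -138 74 72 74 38 | -135 74 74 75 38 | -132 73 74 74 40 | -129 73 73 76 41 | -126 74 71 75 40 | -123 75 74 76 40 | -120 73 77 73 36 | -117 107 101 103 32 | -114 125 125 130 33 | -111 128 131 131 32 | -108 129 131 129 30 | -105 130 131 132 28 | -102 129 131 134 31 | -99 129 130 132 31 | -96 126 130 126 31 | -93 105 128 126 48 | -90 92 131 133 50 | -87 119 131 135 54 | -84 127 129 132 51 | -81 110 129 133 50 | -78 108 132 135 53 | -75 116 130 132 62 | -72 113 118 130 81 | -69 86 90 131 114 | -66 70 74 110 113 | -63 70 72 79 106 | -60 69 74 74 97 | -57 70 75 76 87 | -54 71 76 75 75 | -51 74 81 70 63 | -48 97 102 97 61 | -45 115 116 115 61 | -42 116 110 116 61 | -39 99 91 87 81 | -36 58 60 58 113 | -33 44 45 60 115 | -30 45 42 62 113 | -27 64 62 65 87 | -24 104 101 101 6
[... 188 characters left out ...]
120 121 121 61 | 9 120 121 119 61 | 12 121 118 119 59 | 15 120 121 120 61 | 18 119 121 123 62 | 21 117 121 116 62 | 24 114 114 111 74 | 27 123 125 123 78 | 30 133 133 131 70 | 33 132 123 132 29 | 36 130 125 135 30 | 39 110 109 115 32 | 42 83 82 81 36 | 45 74 73 75 38 | 48 72 76 74 39 | 51 74 76 76 39 | 54 74 73 76 41 | 57 73 75 76 207 | 60 75 77 74 762 | 63 77 75 73 39 | 66 76 75 77 38 | 69 73 74 75 39 | 72 74 76 73 38 | 75 74 75 74 39 | 78 73 75 72 39 | 81 74 74 76 38 | 84 73 76 73 38 | 87 74 77 74 39 | 
handle -0.03269125533622067 -0.038164315613257324 -0.027354090088403647 -0.0003982642811199878

handle -0.06724871360015296 -0.07240803100775957 -0.062368060722372866 -0.0006172393612470941
```

```bash
cat >> h.py <<'E'
from scipy.spatial.transform import Rotation
mid=np.array([.57231,-.02123]);by=np.array([.2483,.9687]);bx=np.array([.9687,-.2483])
def bed(x,y,z): return np.append(mid+bx*x+by*y,z)
def ybed(o): p=o['eef_pos'][:2]-mid; return np.round(1e3*np.array([p@bx,p@by]),2)
def st(t=''):
    o=observe(); f=o['ft_force']; print(t,'t',round(o['time_s'],2),'xy',ybed(o),'z',round(o['eef_pos'][2],4),'op',round(1e3*o['opening'],2),'Fx,Fy,Fz',np.round([f[:2]@bx,f[:2]@by,f[2]],1))
def rot(s): 
    x=np.array([0,0,-1.]); y=s*np.append(by,0); return Rotation.from_matrix(np.stack([x,y,np.cross(x,y)],1)).as_euler('xyz')
E
python3 - <<'E'
from h import *
q0=observe()['q']; best=None
for s in(1,-1):
    q=inverse_kinematics(bed(0,-.0447,.2),rot(s)); print(s,None if q is None else np.round(q,2))
    if q is not None and (best is None or abs(q[5])<abs(best[1][5])): best=(s,q)
s=best[0]; print(s); open('s.txt','w').write(str(s))
movep(bed(0,-.0447,.2),rot(s)); st('above')
print(move_l(bed(0,-.0447,.083),feed=.08,max_force=8)); st('down')
im,d=snap('scene'); save(cv2.resize(im[120:260,180:320],None,fx=4,fy=4,interpolation=cv2.INTER_CUBIC),'d1.png')
E
```

```text
1 [-0.25  0.1   1.72  0.    1.32 -1.57]
-1 [-0.25  0.1   1.72  0.    1.32  1.57]
-1
above t 2.23 xy [  0.2 -45.4] z 0.2001 op 85.42 Fx,Fy,Fz [ 1.  -0.6 -0.6]
False
down t 3.83 xy [  0.5 -44.7] z 0.0836 op 85.57 Fx,Fy,Fz [ 0.3 -0.3 -0.1]<sys>:0: UserWarning: Gimbal lock detected. Setting third angle to zero since it is not possible to uniquely determine all angles.
```

View pics/d1.png

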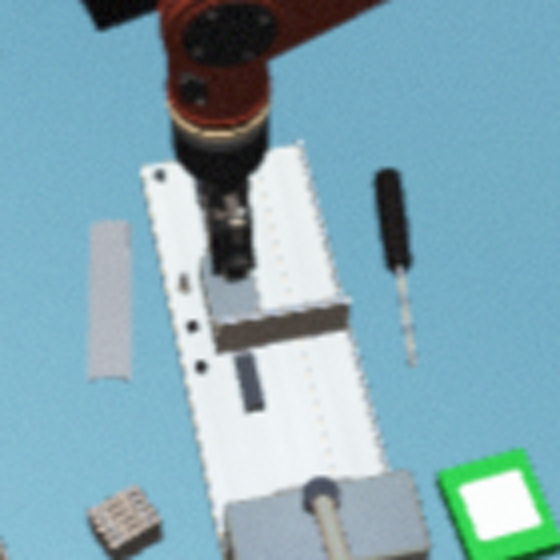

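The gripper straddles the handle at about (232,250), with nothing pushed. Squeezing now, then a short trial slide.

```bash
python3 - <<'E' 2>/dev/null
from h import *
gripper_to(.052); st('near')
gripper_to(.024,f_grip=30); st('squeezed'); hold(.3); st('held')
z=observe()['eef_pos'][2]
if observe()['opening']<.0325:
    print(move_l(bed(0,-.030,z),feed=.03,max_force=12)); st('trial')
E
```

```text
near t 4.32 xy [  0.15 -44.91] z 0.0832 op 51.99 Fx,Fy,Fz [ 0.3 -1.3  0.8]
squeezed t 4.64 xy [  0.75 -44.22] z 0.0847 op 27.89 Fx,Fy,Fz [-2.7  2.8 10.3]
held t 4.94 xy [  0.75 -44.24] z 0.0847 op 28.07 Fx,Fy,Fz [-2.6  2.  10.5]
True
trial t 5.34 xy [  0.75 -34.57] z 0.0848 op 27.55 Fx,Fy,Fz [0.5 3.2 3.2]
```

```bash
python3 - <<'E' 2>/dev/null
from h import *
z=.0848
for y in(-.012,.0095):
    r=move_l(bed(.0005,y,z),feed=.03,max_force=18); st(r)
    if r: break
im,d=snap('top'); save(cv2.resize(im[140:235,180:335],None,fx=5,fy=5,interpolation=cv2.INTER_CUBIC),'e1.png')
E
```

```text
False t 6.28 xy [  0.7  -11.48] z 0.0848 op 28.11 Fx,Fy,Fz [3.9 0.4 1.2]
False t 7.15 xy [ 0.74 10.09] z 0.0848 op 28.19 Fx,Fy,Fz [ 3.9 -0.3  1.2]
```

View pics/e1.png

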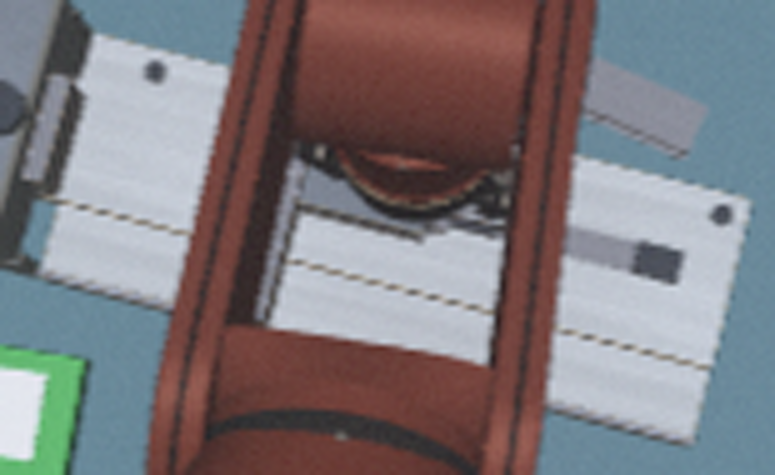

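```bash
python3 - <<'E' 2>/dev/null
from h import *
gripper_to(.036); st('36'); gripper_to(.058); st('open')
y0=ybed(observe())[1]/1e3
move_l(bed(.0005,-.001,.084),feed=.03,max_force=12); st('pre')
y=-.001; F0=observe()['ft_force'][:2]@by
while y>-.016:
    y-=.001
    r=move_l(bed(.0005,y,.084),feed=.012,max_force=12); st(r)
    if r or observe()['ft_force'][:2]@by-F0>12: break
E
```

```text
36 t 7.45 xy [-0.95 10.15] z 0.0839 op 36.0 Fx,Fy,Fz [-0.3 -0.3  0.1]
open t 7.79 xy [0.36 9.62] z 0.0848 op 57.67 Fx,Fy,Fz [-0.3 -0.4 -0.1]
pre t 8.29 xy [ 0.5  -1.26] z 0.084 op 58.02 Fx,Fy,Fz [-0.  -0.2 -0.1]
False t 8.54 xy [ 0.48 -1.97] z 0.084 op 58.2 Fx,Fy,Fz [-0.5 -0.8  1. ]
False t 8.79 xy [ 0.49 -2.38] z 0.084 op 58.21 Fx,Fy,Fz [ 1.1  3.7 -0.8]
False t 9.04 xy [ 0.48 -2.62] z 0.084 op 58.28 Fx,Fy,Fz [ 0.3  6.7 -0.8]
False t 9.29 xy [ 0.47 -3.2 ] z 0.0839 op 57.73 Fx,Fy,Fz [ 0.8  9.5 -2. ]
False t 9.54 xy [ 0.51 -4.22] z 0.084 op 58.21 Fx,Fy,Fz [ 0.8  8.9 -1.5]
False t 9.79 xy [ 0.44 -7.24] z 0.084 op 58.42 Fx,Fy,Fz [-0.5 -0.2  0. ]
False t 10.04 xy [ 0.48 -8.34] z 0.084 op 57.73 Fx,Fy,Fz [ 0.3 -0.   0.4]
False t 10.29 xy [ 0.51 -9.03] z 0.084 op 57.97 Fx,Fy,Fz [-0.1  1.1 -0.7]
False t 10.54 xy [ 0.52 -9.35] z 0.084 op 58.03 Fx,Fy,Fz [-1.   5.8 -0.9]
False t 10.79 xy [ 0.52 -9.4 ] z 0.0839 op 58.34 Fx,Fy,Fz [ 1.   9.5 -1.7]
False t 11.04 xy [ 0.52 -9.47] z 0.0839 op 58.3 Fx,Fy,Fz [ 1.4 13.4 -2.1]
```

```bash
python3 - <<'E' 2>/dev/null
from h import *
s=int(open('s.txt').read())
move_l(bed(.0005,0.0,.084),feed=.03); gripper_to(.084); move_l(bed(.0005,0.0,.2),feed=.1); st()
movep([.30,-.50,.25],rot(s)); st()
im,d=snap('top'); save(cv2.resize(im[140:235,180:335],None,fx=5,fy=5,interpolation=cv2.INTER_CUBIC),'f1.png')
P=world('top',d);g=cv2.cvtColor(im,cv2.COLOR_RGB2GRAY).astype(float)
h=P[...,2]; m=(h>.116)&(h<.135);m[:165]=0;m[200:]=0;m[:,:230]=0;m[:,305:]=0
q=(P[m][:,:2]-mid); yy=q@by; xx=q@bx;t=(yy.min()+yy.max())/2
for k in(yy>t,yy<=t): print('handle',yy[k].mean(),yy[k].min(),yy[k].max(),xx[k].mean())
c=get_calibration('top');K=np.array(c['intrinsics']);Ti=np.linalg.inv(np.array(c['world_from_camera']))
def samp(img,p):
    q=K@(Ti@np.append(p,1))[:3]; q/=q[2]; return cv2.getRectSubPix(img.astype(np.float32),(1,1),(float(q[0]),float(q[1])))[0,0]
for y in np.arange(-.081,-.02,.003):
    print(round(y*1e3),*[int(samp(g,np.append(mid+by*y+bx*x,.04))) for x in(-.007,0,.007)], round(1e3*float(samp(h,np.append(mid+by*y,.04)))),end=' | ')
E
```

```text
t 13.28 xy [-0.08 -0.05] z 0.199 op 84.12 Fx,Fy,Fz [-0.1  0.5  0. ]
 t 15.28 xy [-144.25 -530.56] z 0.2499 op 84.13 Fx,Fy,Fz [0.2 0.7 0.2]
handle 0.011737363143756719 0.006304750330236735 0.017690916689368178 -0.0005598469479608858
handle -0.02255781942681904 -0.02741414423947076 -0.01717020725293268 -0.0004845093567191221
-81 130 133 145 32 | -78 130 129 146 29 | -75 131 131 148 30 | -72 114 125 138 31 | -69 88 98 104 39 | -66 78 77 95 41 | -63 79 75 91 38 | -60 77 73 78 39 | -57 75 74 82 41 | -54 76 76 94 40 | -51 83 79 97 40 | -48 89 108 119 48 | -45 99 127 143 50 | -42 113 129 142 51 | -39 99 129 124 52 | -36 79 129 112 51 | -33 76 130 127 51 | -30 73 130 124 51 | -27 75 122 123 63 | -24 78 100 132 94 | -21 76 75 131 113 |
```

View pics/f1.png

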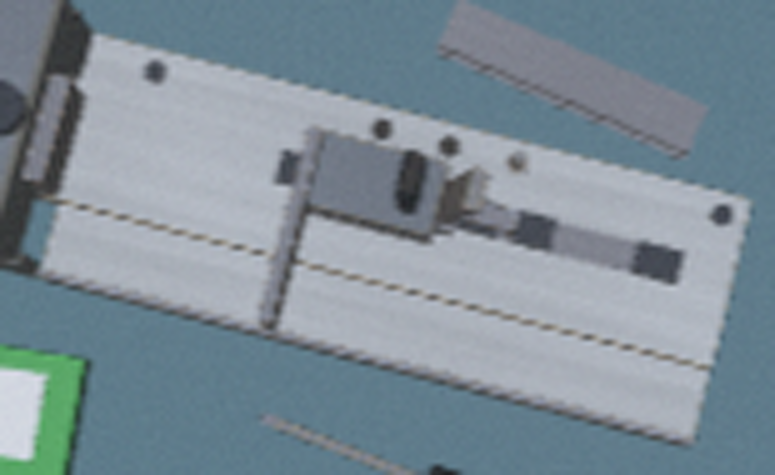

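The stop sits at the pin's notch. Its nose is just past the tooth (crop 490–515,215), and the lever is back to its free spread: 34.3 mm now, 34.6 mm when free at the start, about 25 mm if it were still on the teeth. The bystanders in this crop haven't moved.

```bash
python3 - <<'E' 2>/dev/null
from h import *
job_done(); print('done')
E
```

```text
the job is handed in; nothing more can be done
done
```

The length stop is locked in the −y notch, the one nearest the index pin, and I handed the job in at about 15 s of robot time. The call reports no verdict.

**What I did:**
- I squeezed the lever and kept it squeezed while sliding the stop about 50 mm, to a few mm past the notch.
- I then let go and pushed the fixed grip gently back towards −y. The nose rode on the teeth at about 9 N, then dropped in. I stopped pushing when the force reached about 13 N against the notch wall.
- I backed the gripper off and moved the arm clear.

**Last checks (top camera):**
- **Lever:** the handle spread at the top is 34.3 mm. It was 34.6 mm with the lever free at the start, and would be roughly 25 mm with the nose on the teeth. That means the nose is fully down.
- **Notch:** the visible tooth ends at −48.6 mm, where the target notch should begin. The strip sits about 3.5 to 4 mm towards −y of nominal.
- **Bystanders:** nothing near the bed moved in the final picture. I did not check the whole bench again.

**Disagreement:** my estimates of the nose position differ by about 2 mm: −45.4 mm from finger contact and −47.3 mm from the handle in the image. I expected −43.5 to −45 mm. I put this down to bias in the image handle measurement. The lever spread and the solid stop at the wall both show the nose seated.

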